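# Pin the lift cylinder into the rover's shoulder

## Robot

A 6-joint arm with a two-finger parallel gripper is mounted at the origin on the work surface. World frame = base frame: x ahead of the robot, y to its left, z up, the work surface at z = 0. Lengths are in m, angles in rad, forces in N, time in s.
With the tool pointing down it reaches from about 0.25 to 0.775 m from the base axis. Payload 4 kg.
Tool frame: the origin (TCP) lies at the very end of the fingers, on their centre line; the grasp point (between the pads) lies 19 mm behind it; z points along the fingers, y is the direction in which the jaws open and shut (so a half turn about z gives the same grasp; the last joint's range is limited). The gripper opens to 94 mm and grips with 3 to 60 N. Pads are 16 mm wide; open, the fingers measure 119 mm over their backs; the gripper's body (75 mm by 177 mm) begins 78 mm behind the grasp point.
Start: joints at [-1.249, 0.087, 1.371, -0, 1.684, -0.103], TCP at [0.227, -0.501, 0.206] pointing down, gripper open.
Joint ranges: [-3.1, 3.1], [-0.76, 2.03], [0.27, 2.55], [-1.08, 4.22], [0.17, 2.65], [-2.57, 2.57]. Speed limits (rad/s): [2.79, 2.79, 3.14, 3.14, 3.14, 3.14].

## Interface

Orientations are given as a rotation vector (axis times angle).
In Python, from workcell import arm gives the robot as it stands. Calls block until the motion is done:
- arm.move_to(position, orientation): joint-space move of the TCP to a pose.
- arm.move_straight(position, max_speed=0.15, orientation=None, f_stop=None): straight line of the TCP; orientation=None keeps the orientation; max_speed is the mean speed in m/s. With f_stop (N) it stops when the force on the tool has changed by that much, and returns True; else False.
- arm.set_joints(angles): joint-space move.
- arm.set_gripper(opening): opening from 0.0 (shut) to 1.0 (fully open); the grip force is fixed at half the most; returns when the fingers have stopped.
- arm.sleep(seconds).
- arm.ik(position, orientation): joint angles nearest the present ones, or None.
- arm.get_obs(): the state.
- arm.get_image(name): name is "scene" or "top"; returns a dict with "pixels" (400x640x3 uint8, blue, green, red), "fx", "fy", "cx", "cy" (pixels), "origin" and "attitude" of the camera in the world. Camera axes: x right, y down, z forward; pixel columns grow to the right and rows downward; lengths in m; the calibration is good to about 2 mm. A picture is of the moment at which its call begins. There is no depth.
A pose or a line that the arm cannot do raises arm.Unreachable and nothing moves.
- arm.close_job(): hands the job in, once; it reports no verdict.
The state is a dict: "time_s": time; "joint_positions": joint angles; "qd": joint speeds; "tau": joint torques, N m; "position": TCP position; "tool_rot": TCP orientation; "wrist_force": force on the tool from outside, world axes, zero at the start; "wrist_torque": the same for the moment, N m; "finger_gap": opening from 0.0 (shut) to 1.0 (fully open).
Only numpy, scipy, OpenCV 4.12 (cv2) and the standard library are available. Lean on these libraries where they do the work, as an engineer would, in place of code of your own. Each camera call takes 0.05 s, during which the arm holds its last target.

## Task

Pin the lift cylinder's rod into the rover's shoulder unit: draw the rod out until its eye lines up with the far bearing block's bore, then take the long slim axle from the rack and thread it, nose first from the rack side, through the near bearing block, the rod eye and the far block until its flange sits flush on the near block. The near block's screws are still slack in their slots and it sits somewhat off the line, so feel for its bore and bring it into line with the axle instead of ramming it. Leave the short and the thick axle in the rack, do not disturb the circuit boards, and let go of everything at the end.

Things in the scene. Friction and masses are not known exactly. Their poses are not given: they have to be found in the camera images.
- shoulder: Fixed shoulder unit: base plate 235 x 150 x 8 mm, two upright gold side plates at y = -43 and +43 mm (6 mm thick, 124 mm wide at the foot, 86 at the top, 97 mm tall) and an air cylinder on its -x side. Origin on the bench under the middle of the bore axis, the line x = 0, z = 75 mm; x is the way the rod comes out, y runs along the bores from the near (rack side) to the far block, z up.
- near_bore (a point): Where the near block's bore belongs, at its outer face (shoulder x 0, y -60, z 75 mm). The block, 36 x 36 mm, 14 mm thick along y, 13.2 mm bore without lead-in, with slotted ears, is slack on the near plate: it starts up to 8 mm off along x, either way (not reported: look or feel), its height is right. It slides along x against about 2 N and stays; an axle in its bore carries it along.
- far_bore (a point): Centre of the far block's bore at its outer face (shoulder x 0, y +60, z 75 mm); this block is alike but tight, inner face at y = +46 mm. Each side plate has a 36 x 18 mm window behind its block.
- rod_eye (a point): Bore centre of the rod eye, a steel block on the end of the cylinder's rod between the side plates: 32 mm along x, 32 mm tall (top at 91 mm), 20 mm thick along y (-10 to +10), 13.2 mm bore along y at z = 75 mm, on a 12 mm rod along x. 30 mm are free between each face and the side plates: pinch it across y from above. It starts 15 to 35 mm too far back (-x).
- rod (a joint): How far the rod is drawn out, m: 0 rear stop, 0.050 front stop; at 0.037 the eye lines up with the far bore. It slides along the shoulder's x against about 3 N of seal friction and stays where it is left; an axle nose up to 2 mm off centre pushes the eye into line.
- cylinder_top (a point): Top of the air cylinder: a square 46 mm grey and silver body along x, its top 98 mm above the bench, from shoulder x = -156 to -69 mm (this point: x -112 mm, y 0); two brass ports near its ends stand 8 mm higher.
- axle_mid (a point): The long slim axle of the three, plain steel: shank 12 mm across, 134 mm long, a flange 22 mm across and 6 mm thick at the -y end, the last 4 mm at the +y end tapered to a 9 mm tip; 0.11 to 0.18 kg. This point: on the axis, half-way along the shank; y runs from flange to nose (it may roll about y). It lies in one of the rack's three places, axis 42 mm above the bench, nose towards the shoulder.
- axle_nose (a point): Tip of that axle's nose, on its axis, 67 mm (+y) from axle_mid.
- axle_flange (a point): That axle's flange: centre of the face towards the shank, 67 mm (-y) from axle_mid. Fully home, this face lies on the near block's outer face and the nose stands 14 mm out of the far block.
- rack: Fixed grey rack, plate 170 x 110 x 8 mm, with three places side by side at x = -55, 0 and +55 mm; each has two V-blocks (|y| from 34 to 46 mm, tops 48 mm high) with a 68 mm gap between them for the fingers. Origin: underside centre; axles in it lie along y. Which axle lies in which place varies.
- short_axle_mid (a point): Half-way along the shank of the short axle, 12 mm across but only 100 mm long, otherwise like the long one; it stays in the rack.
- thick_axle_mid (a point): Half-way along the shank of the thick axle, 16 mm across and 134 mm long with a 26 mm flange, axis 45 mm above the bench; too thick for the bores, it stays in the rack.
- board_stack: Two green circuit boards on black standoffs, 85 x 60 mm, 45 mm tall, loose on the bench beyond the rack; origin at the underside centre. Leave it be.
Not all that is in view belongs to the job. Leave any purple or turquoise look-alike of the part that bears axle_mid alone.

How it is judged:
At the end, for the whole second after the job is handed in: The long slim axle is through near block, rod eye and far block: flange within 2.5 mm of the near block's outer face, nose standing out of the far block, both ends and the rod eye within 3 mm of the bore axis, axle released and at rest (y of axle_flange in the frame of shoulder between -0.0625 and -0.057 m and x of axle_flange in the frame of shoulder between -0.003 and 0.003 m and z of axle_flange in the frame of shoulder between 0.072 and 0.078 m and y of axle_nose in the frame of shoulder between 0.07 and 0.078 m and x of axle_nose in the frame of shoulder between -0.003 and 0.003 m and z of axle_nose in the frame of shoulder between 0.072 and 0.078 m and x of rod_eye in the frame of shoulder between -0.003 and 0.003 m and linear speed of axle below 0.01 m/s); the robot touches nothing.
It fails at once if the short or the thick axle is moved from its place in the rack (more than 20 mm) (distance of any of short_axle_mid, thick_axle_mid from where it was at the start of the episode above 0.02 m).
It fails at once if the stack of circuit boards is shifted (more than 20 mm) or tipped (distance of board_stack from where it was at the start of the episode above 0.02 m or angle between board_stack's own z axis and vertical above 0.3 rad).
It fails at once if the axle is rammed: it presses on the shoulder's parts with more than 40 N (contact force between axle and shoulder above 40 N).
It also fails if it takes over 64 s, if anything falls off the work surface, if the arm or the gripper's body presses on something with over 40 N, if the wrist force passes 120 N, or if a joint passes its speed limit or range.

## Working session

There is one attempt and no reset: what is moved stays moved. The work goes in short steps, each a Python script; the robot and the scene stay as the last script left them, time stands still between calls to the robot, and variables do not carry over. Pictures are saved under pics/ and viewed, and the job is handed in when it is done.

```bash
ls; mkdir -p pics; python3 - <<'E'
from workcell import arm
import cv2
o=arm.get_obs();print(o)
for n in("scene","top"):
    im=arm.get_image(n);cv2.imwrite(f"pics/{n}0.png",im["pixels"]);print({k:v for k,v in im.items() if k!="pixels"})
E
```

```text
pics
{'time_s': 0.0, 'joint_positions': array([-1.24910458e+00,  8.79347951e-02,  1.37225697e+00,  3.23460230e-06,
        1.68357165e+00, -1.03091276e-01]), 'qd': array([ 0.00013695,  0.00121561, -0.00295423, -0.00131483, -0.00026838,
        0.00083375]), 'tau': array([-9.61271362e-04, -3.40189397e+01, -3.02425504e+01,  7.14431307e-02,
        3.29749938e-02, -1.79626722e-04]), 'position': array([ 0.22649567, -0.50060015,  0.20431383]), 'tool_rot': array([-3.06888995e+00, -6.61787921e-01,  3.66682389e-04]), 'wrist_force': array([-0.8973606 , -0.31803451,  0.49612005]), 'wrist_torque': array([0.01322682, 0.00800508, 0.00698005]), 'finger_gap': 1.00053388770405}
{'fx': 456.9738570880119, 'fy': 456.9738570880119, 'cx': 310.8037388898922, 'cy': 197.4942409343439, 'origin': array([ 1.42302391, -0.49859999,  0.98636157]), 'attitude': array([-1.94461046, -1.38988852,  0.59989985])}
{'fx': 426.0783652618773, 'fy': 426.0783652618773, 'cx': 327.98333831669294, 'cy': 200.70488572571116, 'origin': array([ 0.38243801, -0.13386606,  1.03455589]), 'attitude': array([-2.19758775,  2.16847565, -0.14715542])}
```

View pics/scene0.png

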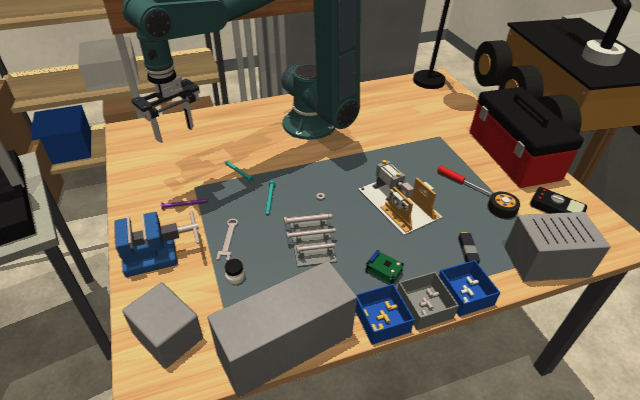

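View pics/top0.png

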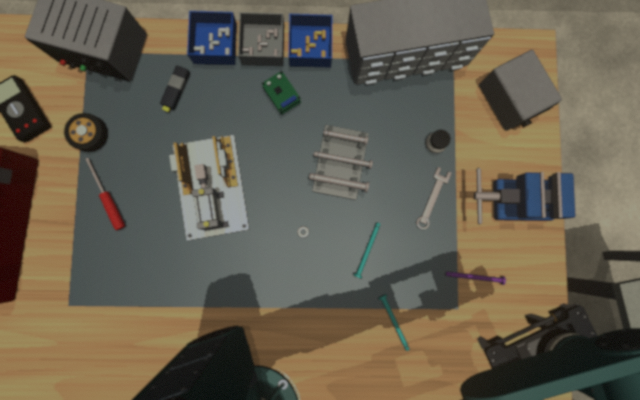

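The top view shows the shoulder at about (210,187) and the rack at about (342,161) holding three axles. The teal and purple look-alikes lie loose at (368,250), (395,322) and (475,278). Next I'll enlarge both areas.

```bash
python3 - <<'E'
import cv2,numpy as np
t=cv2.imread("pics/top0.png");s=cv2.imread("pics/scene0.png")
cv2.imwrite("pics/c1.png",np.hstack([cv2.resize(t[125:245,160:260],None,fx=4,fy=4,interpolation=cv2.INTER_CUBIC),cv2.resize(t[115:215,300:380],None,fx=4.8,fy=4.8,interpolation=cv2.INTER_CUBIC)]))
cv2.imwrite("pics/c2.png",np.hstack([cv2.resize(s[150:245,350:450],None,fx=4,fy=4,interpolation=cv2.INTER_CUBIC),cv2.resize(s[195:290,260:360],None,fx=4,fy=4,interpolation=cv2.INTER_CUBIC)]))
E
```

```text
(no output)
```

View pics/c1.png

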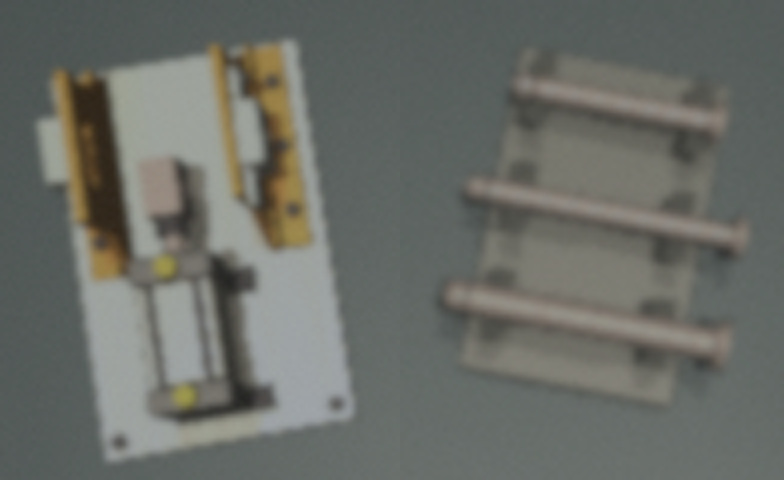

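View pics/c2.png

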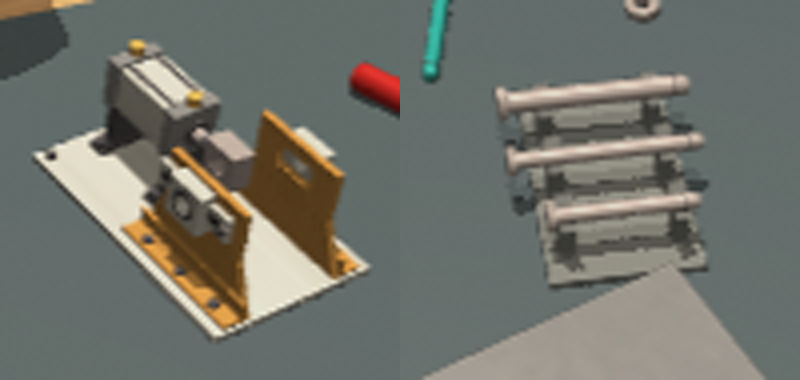

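The rack holds three axles, by top-view pixels: the nearest to the bins runs (326,132)–(372,139) and is short and slim. The middle one runs (316,154)–(371,164) and is long and slim. The lower one runs (311,176)–(369,187) and is thick. The middle one fits the description. Next I'll measure.

```bash
cat > h.py <<'E'
import numpy as np,cv2
from scipy.spatial.transform import Rotation as R
C={"scene":dict(f=456.9738570880119,c=(310.8037388898922,197.4942409343439),o=np.array([1.42302391,-0.49859999,0.98636157]),a=np.array([-1.94461046,-1.38988852,0.59989985])),
"top":dict(f=426.0783652618773,c=(327.98333831669294,200.70488572571116),o=np.array([0.38243801,-0.13386606,1.03455589]),a=np.array([-2.19758775,2.16847565,-0.14715542]))}
def p2w(n,uv,z):
    c=C[n];uv=np.atleast_2d(np.asarray(uv,float))
    d=np.c_[(uv-c["c"])/c["f"],np.ones(len(uv))]@R.from_rotvec(c["a"]).as_matrix().T
    return c["o"]+d*((z-c["o"][2])/d[:,2])[:,None]
def w2p(n,p):
    c=C[n];q=(np.atleast_2d(p)-c["o"])@R.from_rotvec(c["a"]).as_matrix()
    return q[:,:2]/q[:,2:]*c["f"]+c["c"]
E
python3 - <<'E'
from h import *
t=cv2.imread("pics/top0.png")
print(R.from_rotvec(C["top"]["a"]).as_matrix().round(3))
hsv=cv2.cvtColor(t,cv2.COLOR_BGR2HSV)
for p in [(205,160),(240,215),(225,140),(200,175),(342,160),(328,160),(342,145),(175,165),(300,160),(196,225)]: print(p,t[p[1],p[0]],hsv[p[1],p[0]])
roi=np.zeros(t.shape[:2],np.uint8);roi[125:245,165:255]=1
m=((hsv[...,2]>135)&(roi>0)).astype(np.uint8)*255
gold=((hsv[...,1]>110)&(hsv[...,0]<30)&(roi>0)).astype(np.uint8)*255
v=np.zeros((480,800,3),np.uint8)
for i,mm in enumerate((m,gold)): v[:,i*380:i*380+360]=cv2.cvtColor(cv2.resize(mm[125:245,165:255],None,fx=4,fy=4,interpolation=0),cv2.COLOR_GRAY2BGR)
cv2.imwrite("pics/m1.png",v)
roi=np.zeros(t.shape[:2],np.uint8);roi[115:215,300:380]=1
m=((t[...,2].astype(int)>150)&(roi>0)).astype(np.uint8)
n,l,st,ce=cv2.connectedComponentsWithStats(m)
for i in range(1,n):
    if st[i,4]>40:
        ys,xs=np.where(l==i);P=p2w("top",np.c_[xs,ys],0.045);print(i,st[i],cv2.minAreaRect(P[:,:2].astype(np.float32)))
E
```

```text
[[ 0.012 -0.995  0.103]
 [-0.999 -0.015 -0.031]
 [ 0.032 -0.103 -0.994]]
(205, 160) [154 162 158] [ 45  13 162]
(240, 215) [162 162 157] [ 90   8 162]
(225, 140) [ 69 125 150] [ 21 138 150]
(200, 175) [129 140 152] [ 14  39 152]
(342, 160) [104 112 119] [ 16  32 119]
(328, 160) [86 93 94] [26 22 94]
(342, 145) [106 115 115] [ 30  20 115]
(175, 165) [145 158 156] [ 35  21 158]
(300, 160) [ 97 100  94] [ 75  15 100]
(196, 225) [136 141 138] [ 48   9 141]
```

View pics/m1.png

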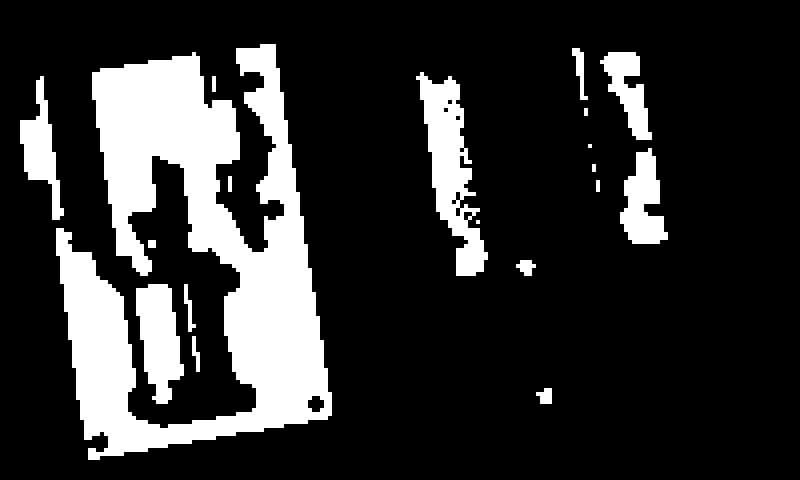

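```bash
cat >> h.py <<'E'
from scipy.ndimage import map_coordinates,gaussian_filter1d
def avg(arm,n,k=4):
    return np.mean([arm.get_image(n)["pixels"].astype(float) for _ in range(k)],0)
def edge(g,p,q,w=3.0,sign=0,n=40,crop=0.08):
    """strongest gradient near segment p-q; returns refined endpoints and rms. sign +1: brighter to left-normal side"""
    p=np.array(p,float);q=np.array(q,float);d=(q-p)/np.linalg.norm(q-p);nn=np.array([-d[1],d[0]])
    s=np.linspace(crop,1-crop,n);o=np.arange(-w,w+.01,0.1);pts=[]
    for a in s:
        c=p+(q-p)*a;xy=c+o[:,None]*nn
        pr=gaussian_filter1d(map_coordinates(g,[xy[:,1],xy[:,0]],order=1),5)
        gr=np.gradient(pr);gr=np.abs(gr) if sign==0 else np.clip(sign*gr,0,None)
        i=gr.argmax();lo,hi=max(0,i-8),i+9
        pts.append(c+nn*np.average(o[lo:hi],weights=gr[lo:hi]+1e-9))
    pts=np.array(pts,np.float32)
    for _ in range(2):
        vx,vy,x0,y0=cv2.fitLine(pts,cv2.DIST_HUBER,0,0.01,0.01).ravel()
        r=(pts-[x0,y0])@np.array([-vy,vx]);pts2=pts[abs(r)<max(0.25,2*np.median(abs(r)))]
        pts=pts2
    v=np.array([vx,vy]);x=np.array([x0,y0]);
    f=lambda a:x+v*((a-x)@v)
    return f(p),f(q),np.std(r),len(pts)
def inter(a,b):
    A=np.c_[a[1]-a[0],-(b[1]-b[0])];t=np.linalg.solve(A,b[0]-a[0]);return a[0]+t[0]*(a[1]-a[0])
E
python3 - <<'E'
from workcell import arm
from h import *
for n in("top","scene"):
    np.save(n+"A.npy",avg(arm,n))
t=np.load("topA.npy").mean(2)
E={}
for k,(p,q) in dict(right=((234.3,136),(247.5,227)),bottom=((187,239.5),(247,229)),left=((181,192),(187,239)),top=((189,141.8),(213,138.3))).items():
    e=edge(t,p,q);E[k]=e;print(k,e)
W=lambda uv,z:p2w("top",uv,z)[0]
cs=[inter(E[a],E[b]) for a,b in(("left","bottom"),("right","bottom"),("right","top"),("left","top"))]
c=np.array([W(x,0.008) for x in cs]);print(c)
print([np.linalg.norm(c[i]-c[(i+1)%4]) for i in range(4)])
for i in range(4):
    v=c[(i+1)%4]-c[i];print(np.degrees(np.arctan2(v[1],v[0])))
# axles
for nm,a in dict(short=((326,132.5),(372,139.5)),mid=((316,154),(371,164)),thick=((311,176.5),(369,186.5))).items():
    p=np.array(a[0],float);q=np.array(a[1],float);d=(q-p)/np.linalg.norm(q-p);nn=np.array([-d[1],d[0]])
    for s in(-1,1):
        e=edge(t,p+nn*s*3,q+nn*s*3,w=2.5,sign=-s,crop=.12);print(nm,s,e)
E
```

```text
right (array([233.62511892, 136.10722898]), array([248.05266791, 226.91218887]), np.float32(0.11903166), 40)
bottom (array([187.05827533, 239.82168152]), array([246.99351599, 228.96421566]), np.float32(0.111866094), 39)
left (array([179.10878249, 192.26987269]), array([185.80149522, 239.17102533]), np.float32(0.0998186), 38)
top (array([188.99049984, 141.74274497]), array([212.91264084, 137.77349656]), np.float32(0.10135718), 40)
[[0.39009186 0.17089763 0.008     ]
 [0.41879961 0.02429186 0.008     ]
 [0.64860262 0.06783689 0.008     ]
 [0.62051996 0.21419363 0.008     ]]
[np.float64(0.14939004219162383), np.float64(0.23389227288451714), np.float64(0.1490266056636382), np.float64(0.23446034136431665)]
-78.92076013952345
10.729679599639207
100.86179370939495
-169.3585519018326
short -1 (array([326.22030673, 130.98565079]), array([372.1704458 , 138.29894863]), np.float32(0.0756151), 40)
short 1 (array([325.84461491, 133.93788278]), array([371.48817532, 142.77821787]), np.float32(0.050942082), 39)
mid -1 (array([316.30818823, 152.2804148 ]), array([371.27247229, 162.47302318]), np.float32(0.08328712), 30)
mid 1 (array([315.77473246, 155.31390692]), array([370.69077246, 165.75547287]), np.float32(0.0736237), 40)
thick -1 (array([311.33990737, 174.47990405]), array([369.24870639, 184.98275738]), np.float32(0.1128128), 29)
thick 1 (array([310.80977156, 177.76385478]), array([368.63688916, 188.67971452]), np.float32(0.118798584), 30)
```

```bash
cat >> h.py <<'E'
YAW=np.radians(10.82);PC=np.array([0.5195,0.1193])
def toS(P,org=PC,yaw=YAW):
    P=np.atleast_2d(P)[:,:2]-org;return np.c_[P@[np.cos(yaw),np.sin(yaw)],P@[-np.sin(yaw),np.cos(yaw)]]*1000
E
python3 - <<'E'
from h import *
t=np.load("topA.npy");s=np.load("sceneA.npy")
a=cv2.resize(t[130:180,165:245].astype(np.uint8),None,fx=10,fy=10,interpolation=cv2.INTER_CUBIC)
cv2.imwrite("pics/d1.png",a)
a=cv2.resize(t[175:240,170:250].astype(np.uint8),None,fx=9,fy=9,interpolation=cv2.INTER_CUBIC)
cv2.imwrite("pics/d2.png",a)
a=cv2.resize(s[155:235,358:442].astype(np.uint8),None,fx=7.5,fy=7.5-.1,interpolation=cv2.INTER_CUBIC)
cv2.imwrite("pics/d3.png",a)
E
```

```text
(no output)
```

View pics/d1.png

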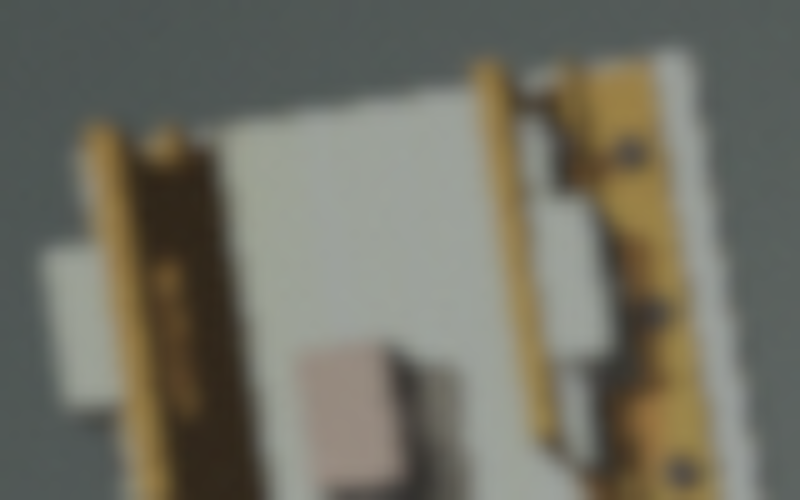

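View pics/d2.png

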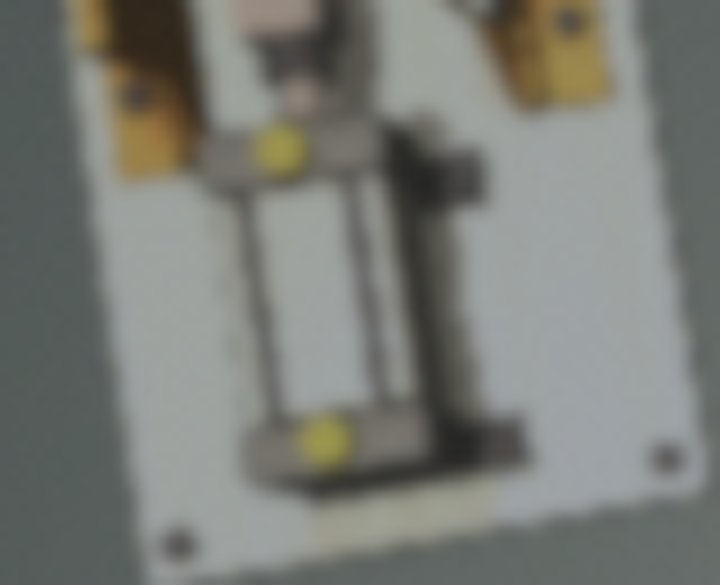

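View pics/d3.png

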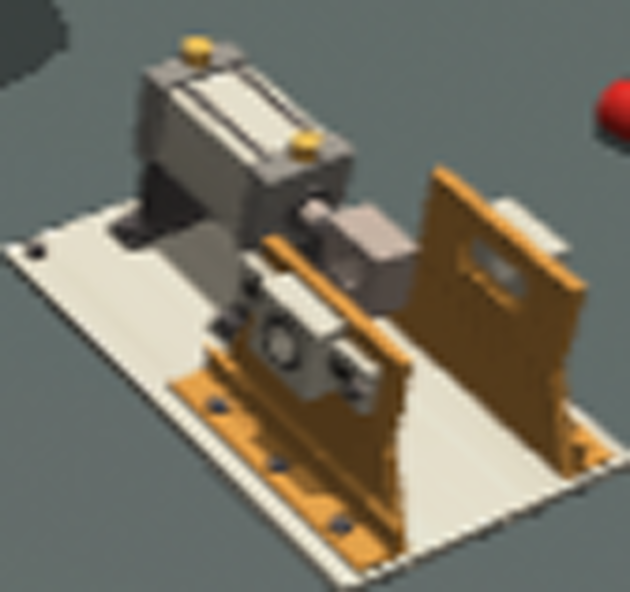

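```bash
cat > m2.py <<'E'
from h import *
T=np.load("topA.npy");t=T.mean(2);sat=T.max(2)-T.min(2)
def e(nm,off,sc,p,q,z,img=t,cam="top",**k):
    cv=lambda a:np.array(off)+(np.array(a)+.5)/sc-.5
    r=edge(img,cv(p),cv(q),**k);W=p2w(cam,[r[0],r[1]],z);print(nm,toS(W).round(1).tolist(),"rms",round(float(r[2]),2),r[3])
d1=((165,130),10)
e("far end+",*d1,(45,250),(88,243),.093,w=1.5,n=15)
e("far end-",*d1,(68,408),(118,400),.093,w=1.5,n=15)
e("far outer",*d1,(43,258),(64,400),.093,w=1.5)
e("near end+",*d1,(545,197),(590,192),.093,w=1.5,n=15)
e("near end-",*d1,(560,360),(605,362),.093,w=1.5,n=15)
e("near outer",*d1,(603,215),(616,345),.093,w=1.5)
e("eye+",*d1,(302,352),(380,345),.091,w=1.5)
e("eye left",*d1,(300,360),(318,480),.091,w=1.2)
e("eye right",*d1,(385,355),(405,475),.091,w=1.2)
for z in(.097,.105):
  e("nearplate inner",*d1,(475,80),(535,420),z,w=1.2,img=sat)
  e("nearplate outer",*d1,(502,70),(552,420),z,w=1.2,img=sat)
  e("farplate outer",*d1,(90,140),(145,480),z,w=1.2,img=sat)
  e("farplate inner",*d1,(120,140),(172,480),z,w=1.2,img=sat)
  e("nearplate end+",*d1,(475,64),(500,62),z,w=1.5,n=9,img=sat)
  e("farplate end+",*d1,(88,126),(115,122),z,w=1.5,n=9,img=sat)
d2=((170,175),9)
e("cyl rear",*d2,(250,487),(430,462),.098,w=1.5)
e("cyl front",*d2,(210,145),(370,122),.098,w=1.5)
e("cyl left",*d2,(205,150),(255,480),.098,w=1.5)
e("cyl right",*d2,(383,135),(430,455),.098,w=1.5)
E
python3 m2.py
```

```text
far end+ [[71.0, 59.8], [70.9, 50.3]] rms 0.04 15
far end- [[34.8, 59.8], [34.3, 48.8]] rms 0.08 15
far outer [[69.2, 60.7], [36.8, 60.6]] rms 0.03 40
near end+ [[63.6, -50.6], [63.7, -60.6]] rms 0.04 15
near end- [[28.3, -48.6], [25.8, -58.2]] rms 0.05 15
near outer [[58.0, -61.1], [28.4, -60.7]] rms 0.03 40
eye+ [[39.4, 7.9], [38.9, -9.2]] rms 0.08 40
eye left [[37.4, 9.2], [10.0, 9.0]] rms 0.03 40
eye right [[35.3, -10.0], [7.8, -10.4]] rms 0.02 40
nearplate inner [[92.0, -40.0], [13.9, -40.8]] rms 0.03 40
nearplate outer [[93.2, -46.4], [13.2, -45.6]] rms 0.07 40
farplate outer [[92.8, 45.8], [15.2, 45.0]] rms 0.03 40
farplate inner [[91.7, 39.0], [14.2, 39.1]] rms 0.08 39
nearplate end+ [[96.1, -40.7], [94.9, -46.1]] rms 0.04 9
farplate end+ [[95.8, 45.5], [95.0, 39.6]] rms 0.05 9
nearplate inner [[89.6, -41.5], [12.2, -42.3]] rms 0.03 40
nearplate outer [[90.9, -47.9], [11.6, -47.1]] rms 0.07 40
farplate outer [[90.4, 43.5], [13.5, 42.7]] rms 0.03 40
farplate inner [[89.3, 36.8], [12.5, 36.9]] rms 0.08 39
nearplate end+ [[93.7, -42.2], [92.6, -47.6]] rms 0.04 9
farplate end+ [[93.4, 43.2], [92.6, 37.3]] rms 0.05 9
cyl rear [[-102.0, 21.1], [-103.6, -22.3]] rms 0.18 30
cyl front [[-17.0, 18.4], [-20.5, -20.3]] rms 0.19 27
cyl left [[-20.1, 17.5], [-101.5, 21.0]] rms 0.5 27
cyl right [[-23.7, -22.1], [-102.9, -22.0]] rms 0.06 37
```

```bash
cat >> h.py <<'E'
cx,sx=np.cos(YAW),np.sin(YAW)
ORG=PC+np.array([cx*.0527-sx*(-.0002),sx*.0527+cx*(-.0002)])
XS=np.array([cx,sx,0]);YS=np.array([-sx,cx,0])
def SW(x,y,z):  # shoulder mm -> world m
    return np.array([ORG[0],ORG[1],0])+XS*x/1e3+YS*y/1e3+np.array([0,0,z/1e3])
def WS(P): 
    r=toS(P,ORG);return np.c_[r,np.atleast_2d(P)[:,2]*1e3]
def down(jaw):  # orientation tool down, jaws (tool y) along jaw
    y=np.array([jaw[0],jaw[1],0.]);y/=np.linalg.norm(y);z=np.array([0,0,-1.]);return R.from_matrix(np.c_[np.cross(y,z),y,z])
E
python3 - <<'E'
from h import *
from workcell import arm
t=np.load("topA.npy").mean(2)
for nm,a in dict(short=((326,132.5),(372,139.5)),mid=((316,154),(371,164)),thick=((311,176.5),(369,186.5))).items():
    p=np.array(a[0],float);q=np.array(a[1],float);d=(q-p)/np.linalg.norm(q-p);nn=np.array([-d[1],d[0]])
    E=[edge(t,p+nn*s*1.6,q+nn*s*1.6,w=2.5,sign=-s,crop=.15) for s in(-1,1)]
    z=.045 if nm=="thick" else .042
    A,B=[p2w("top",(E[0][i]+E[1][i])/2,z)[0] for i in(0,1)]
    wid=[np.linalg.norm(p2w("top",E[0][i],z)[0]-p2w("top",E[1][i],z)[0])*1e3 for i in(0,1)]
    # ends along axis
    m0=(E[0][0]+E[1][0])/2;m1=(E[0][1]+E[1][1])/2;dd=(m1-m0)/np.linalg.norm(m1-m0)
    L=np.linalg.norm(m1-m0);o=np.arange(-7,L+7,.1);xy=m0+o[:,None]*dd
    g=np.gradient(gaussian_filter1d(map_coordinates(t,[xy[:,1],xy[:,0]],order=1),5))
    i=g[:140].argmax();j=len(o)-140+g[-140:].argmin()
    N,F=p2w("top",[xy[i],xy[j]],z)
    print(nm,"nose",N.round(4),"flange end",F.round(4),"len",np.linalg.norm(N-F)*1e3,"wid",wid,"yaw axis",np.degrees(np.arctan2(*(N-F)[:2]*[-1,1])),"in shoulder",WS(np.array([N,F])).round(1).tolist())
print(ORG, SW(0,-60,75),SW(-29.6,0,75))
for j in(YS,-YS): print(arm.ik(SW(-29.6,0,59),down(j).as_rotvec()))
for j in(XS,-XS): print(arm.ik(SW(0,-85,56),down(j).as_rotvec()))
E
```

```text
short nose [ 0.6498 -0.1527  0.042 ] flange end [ 0.6321 -0.2569  0.042 ] len 105.62536325552283 wid [np.float64(7.205123231880022), np.float64(8.765490239677538)] yaw axis -9.629890278769238 in shoulder [[24.2, -291.5, 42.0], [-12.7, -390.4, 42.0]]
mid nose [ 0.598  -0.1303  0.042 ] flange end [ 0.5738 -0.2678  0.042 ] len 139.62928691672911 wid [np.float64(6.88238884907614), np.float64(7.682172194879914)] yaw axis -9.99254389122037 in shoulder [[-22.4, -259.7, 42.0], [-72.1, -390.2, 42.0]]
thick nose [ 0.5437 -0.1207  0.045 ] flange end [ 0.5193 -0.2593  0.045 ] len 140.75231483860242 wid [np.float64(7.173139956531937), np.float64(8.814457385452588)] yaw axis -9.990264833446789 in shoulder [[-74.0, -240.0, 45.0], [-124.0, -371.6, 45.0]]
[0.57130063 0.12899662] [0.58256408 0.07006331 0.075     ] [0.54222687 0.12343998 0.075     ]
[ 0.12188211  0.17496661  1.56857342  0.          1.39805262 -1.63775884]
[ 1.21882113e-01  1.74966614e-01  1.56857342e+00 -4.44089210e-16
  1.39805262e+00  1.50383381e+00]
[-1.89031705e-02  2.47017326e-01  1.48859101e+00 -4.44089210e-16
  1.40598431e+00 -2.07747796e-01]
None
```

```bash
cat >> h.py <<'E'
def st(arm,msg=""):
    o=arm.get_obs();print(msg,"t",round(o["time_s"],2),"S",WS(o["position"])[0].round(2),"F",[round(float(o["wrist_force"]@a),1) for a in(XS,YS,np.array([0,0,1.]))],"gap",round(o["finger_gap"]*94,1));return o
E
python3 - <<'E'
from workcell import arm
from h import *
arm.set_gripper(0.45); st(arm,"g")
o=down(-YS).as_rotvec()
arm.move_to(SW(-29.6,-.3,150),o); st(arm,"above")
arm.move_straight(SW(-29.6,-.3,59),0.12,f_stop=10); st(arm,"down")
arm.set_gripper(0); st(arm,"grip")
cv2.imwrite("pics/s1.png",arm.get_image("scene")["pixels"][130:260,320:480].repeat(4,0).repeat(4,1))
E
```

```text
g t 1.43 S [-456.8  -554.25  205.52] F [-1.0, -0.9, -0.1] gap 42.2
above t 3.92 S [-29.51  -1.13 150.09] F [-0.1, 0.1, -0.0] gap 42.3
down t 4.83 S [-28.9   -0.42  59.89] F [-0.6, -0.0, 0.7] gap 42.2
grip t 5.3 S [-29.12   1.19  59.75] F [-0.5, 5.5, 2.7] gap 19.7
```

View pics/s1.png

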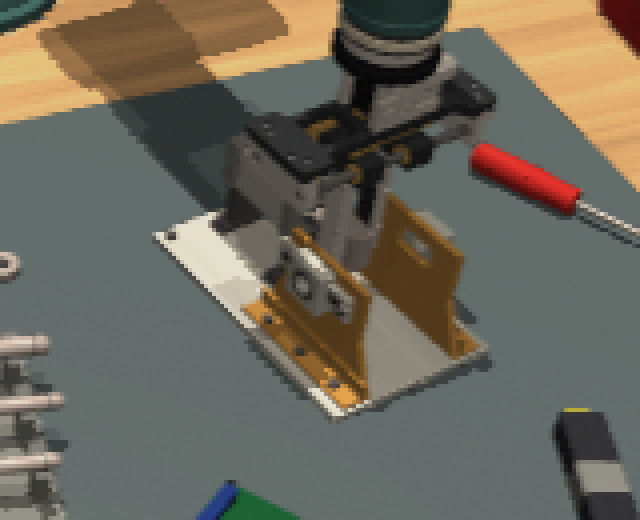

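The eye is gripped (gap 19.7 mm). It pulled the tool 1.5 mm in +y, so my frame is about 1.2 mm off in y. I'll pull the rod to its front stop for a robot-side x reference, then come back 13 mm.

```bash
python3 - <<'E'
from workcell import arm
from h import *
# relieve y load
arm.move_straight(SW(-29,1.4,59),0.03); st(arm,"rel")
arm.move_straight(SW(0,1.4,59),0.05); st(arm,"x0")
r=arm.move_straight(SW(22,1.4,59),0.03,f_stop=9); print(r); st(arm,"stop")
arm.sleep(.3);st(arm,"stop")
E
```

```text
rel t 5.6 S [-29.09   1.2   59.74] F [-2.9, 1.3, 5.1] gap 19.9
x0 t 6.33 S [ 0.66  1.27 59.74] F [-1.0, 0.6, 4.9] gap 20.1
True
stop t 6.86 S [13.04  1.31 59.7 ] F [-1.3, -0.1, 3.6] gap 20.1
stop t 7.16 S [13.02  1.33 59.71] F [-1.0, -2.0, 2.3] gap 19.5
```

```bash
python3 - <<'E'
from workcell import arm
from h import *
arm.move_straight(SW(-0.2,1.4,59),0.04); o=st(arm,"back")
x=WS(o["position"])[0][0]
arm.move_straight(SW(-0.2-(x-0.05),1.4,59),0.03); o=st(arm,"trim")
arm.set_gripper(0.45); st(arm,"open")
arm.move_straight(SW(0,1.2,150),0.15); st(arm,"up")
E
```

```text
back t 7.63 S [-0.35  1.27 59.7 ] F [1.1, -0.9, 5.2] gap 19.8
trim t 7.88 S [-0.37  1.28 59.73] F [-1.5, -1.1, 6.7] gap 19.9
open t 8.44 S [-0.08  1.52 58.63] F [0.1, 1.3, 1.0] gap 42.1
up t 9.2 S [ -0.57   1.22 149.02] F [-0.1, -0.1, -0.3] gap 42.3
```

```bash
python3 - <<'E'
from workcell import arm
from h import *
a=np.array([np.sin(np.radians(10)),np.cos(np.radians(10)),0]); n=np.array([np.cos(np.radians(10)),-np.sin(np.radians(10)),0])
nose=np.array([.598,-.1303,0])+YS*.001
g=nose-a*(.067+.021)
ori=down(n).as_rotvec()
arm.set_gripper(0.36)
arm.move_to(g+[0,0,.12],ori); st(arm,"above")
np.save("topB.npy",avg(arm,"top",2));np.save("sceneB.npy",avg(arm,"scene",2))
o=st(arm);print(o["position"],g)
T=np.load("topB.npy").astype(np.uint8);S=np.load("sceneB.npy").astype(np.uint8)
cv2.imwrite("pics/b1.png",np.hstack([cv2.resize(T[110:210,160:260],None,fx=4,fy=4,interpolation=2),cv2.resize(S[180:280,260:360],None,fx=4,fy=4,interpolation=2)]))
E
```

```text
above t 11.14 S [ -53.4  -340.41  120.12] F [0.3, -0.7, -0.0] gap 33.8
 t 11.34 S [ -53.32 -340.27  120.17] F [0.6, -0.0, -0.1] gap 34.0
[ 0.58280532 -0.21523558  0.12016762] [ 0.58253124 -0.21598086  0.        ]
```

View pics/b1.png

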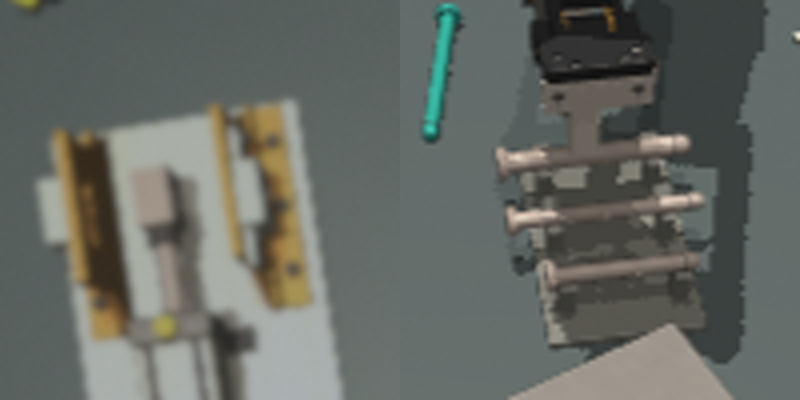

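```bash
python3 - <<'E'
from h import *
print(w2p("scene",[0.5828,-.2152,.120]))
T=np.load("topB.npy");t=T.mean(2)
def e(nm,p,q,z,**k):
    cv=lambda a:np.array((160,110))+(np.array(a)+.5)/4-.5
    r=edge(t,cv(p),cv(q),**k);W=p2w("top",[r[0],r[1]],z);print(nm,toS(W,ORG).round(1).tolist(),"rms",round(float(r[2]),2),r[3])
e("far end+",(38,180),(55,178),.093,w=1.5,n=15)
e("far end-",(46,244),(64,240),.093,w=1.5,n=15)
e("near end+",(236,158),(254,156),.093,w=1.5,n=15)
e("near end-",(243,224),(262,222),.093,w=1.5,n=15)
e("eye+",(136,170),(166,167),.091,w=1.5)
e("eye-",(146,236),(172,230),.091,w=1.5)
e("eye l",(134,178),(144,232),.091,w=1.2)
e("eye r",(167,170),(176,228),.091,w=1.2)
E
```

```text
[[303.97460887 213.12625449]]
far end+ [[18.4, 59.9], [18.1, 50.5]] rms 0.03 15
far end- [[-18.0, 60.6], [-18.4, 50.6]] rms 0.04 15
near end+ [[10.9, -49.5], [11.1, -59.5]] rms 0.03 15
near end- [[-24.6, -47.8], [-26.2, -58.2]] rms 0.03 15
eye+ [[15.6, 6.4], [14.7, -10.2]] rms 0.04 40
eye- [[-20.8, 6.5], [-20.3, -8.1]] rms 0.05 38
eye l [[10.8, 8.8], [-20.4, 8.0]] rms 0.04 38
eye r [[12.2, -10.0], [-21.2, -10.3]] rms 0.06 40
```

```bash
python3 - <<'E'
from workcell import arm
from h import *
a=np.array([np.sin(np.radians(10)),np.cos(np.radians(10)),0]); n=np.array([np.cos(np.radians(10)),-np.sin(np.radians(10)),0])
nose=np.array([.598,-.1303,0])+YS*.001
g=nose-a*(.067+.021)
print(arm.move_straight(g+[0,0,.023],0.1,f_stop=8)); o=st(arm,"down");print((o["position"]-g)@n*1e3)
arm.set_gripper(0); arm.sleep(.2);o=st(arm,"grip");print(o["position"],(o["position"]-g)@n*1e3)
arm.move_straight(o["position"]+[0,0,.062],0.1); st(arm,"up")
cv2.imwrite("pics/s2.png",cv2.resize(arm.get_image("scene")["pixels"][150:290,230:390],None,fx=5,fy=4.28,interpolation=2))
E
```

```text
False
down t 12.46 S [ -53.1  -341.42   24.02] F [-0.7, -0.0, 1.5] gap 33.9
0.7494551950469266
grip t 13.15 S [ -52.62 -341.53   23.75] F [4.7, -2.2, 1.4] gap 11.0
[ 0.58373079 -0.21634102  0.02374782] 1.2438688954960995
up t 13.93 S [ -53.35 -341.06   84.79] F [0.1, -0.2, -2.2] gap 11.4
```

View pics/s2.png

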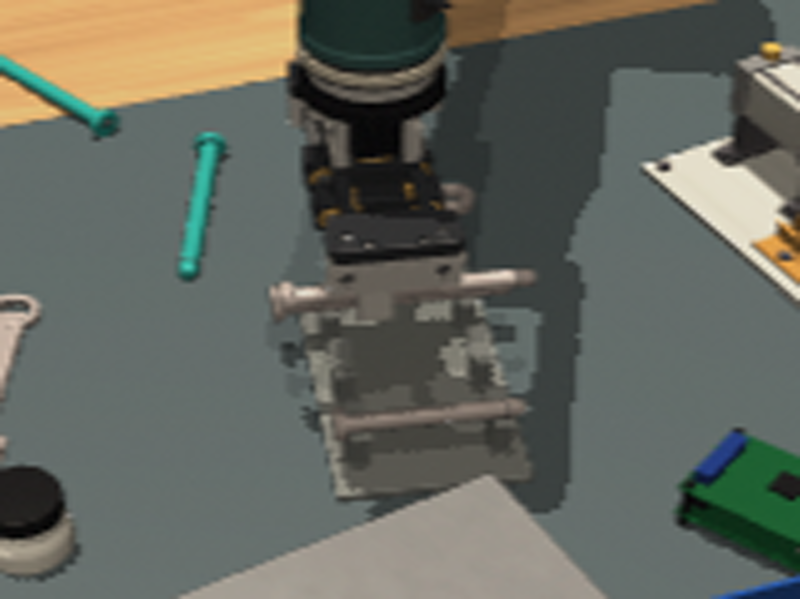

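```bash
python3 - <<'E'
from workcell import arm
from h import *
ori=down(XS).as_rotvec()
arm.move_to(SW(-6,-163,75),ori); st(arm,"m")
arm.move_straight(SW(-6,-163,56.75),0.08); arm.sleep(.3); st(arm,"m")
np.save("topC.npy",avg(arm,"top",4));np.save("sceneC.npy",avg(arm,"scene",4))
o=st(arm);print(o["tool_rot"],ori)
T=np.load("topC.npy").astype(np.uint8);S=np.load("sceneC.npy").astype(np.uint8)
cv2.imwrite("pics/b2.png",cv2.resize(T[120:200,160:290],None,fx=6,fy=6,interpolation=2))
cv2.imwrite("pics/b3.png",cv2.resize(S[150:240,320:450],None,fx=6,fy=6,interpolation=2))
E
```

```text
m t 14.74 S [  -6.19 -163.89   74.78] F [-0.0, -0.8, -1.2] gap 10.9
m t 15.42 S [  -5.72 -163.15   57.21] F [0.4, -0.3, -0.5] gap 11.3
 t 15.82 S [  -5.97 -162.95   56.79] F [0.1, 0.0, -1.2] gap 11.1
[2.00197154e+00 2.42101054e+00 7.93226542e-05] [2.00210401 2.42098821 0.        ]
```

View pics/b2.png

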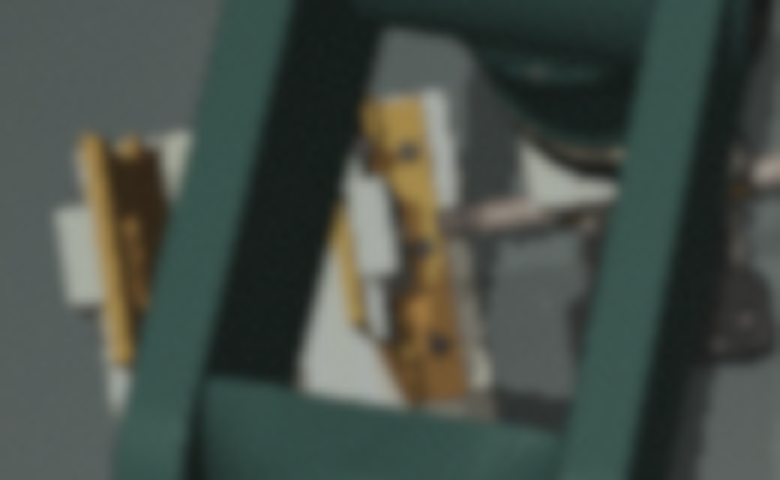

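View pics/b3.png

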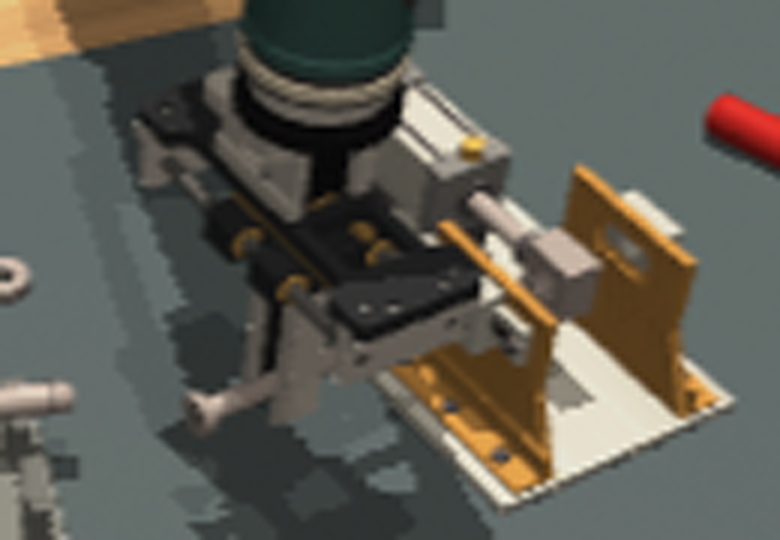

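```bash
python3 - <<'E'
from h import *
T=np.load("topC.npy");t=T.mean(2)
cv2.imwrite("pics/b4.png",cv2.resize(T[140:175,220:268].astype(np.uint8),None,fx=16,fy=16,interpolation=2))
# expected outline of axle at x=-6 (12 wide) 
for x in(-12,-6,0): print(x,w2p("top",[SW(x,-75,75),SW(x,-110,75)]).round(1).tolist())
# column intensity profiles across axle
p=w2p("top",SW(-6,-75,75))[0];q=w2p("top",SW(-6,-105,75))[0]
d=(q-p)/np.linalg.norm(q-p);nn=np.array([-d[1],d[0]])
for s in np.linspace(0,1,7):
    c=p+(q-p)*s;o=np.arange(-5,5.1,.5);xy=c+o[:,None]*nn
    print(np.round(c,1),map_coordinates(t,[xy[:,1],xy[:,0]],order=1).astype(int))
E
```

```text
-12 [[233.2, 159.2], [248.5, 156.6]]
-6 [[232.8, 156.7], [248.1, 154.1]]
0 [[232.4, 154.1], [247.6, 151.5]]
[232.8 156.7] [139 138 136 133 127 120 111 104 100  96  94  92  90  89  89  90  92  95
  97  99 101]
[235.  156.3] [155 152 147 141 131 118 107  97  91  87  85  82  79  76  76  79  84  91
  98 103 106]
[237.1 155.9] [94 91 87 84 81 78 77 77 79 80 81 79 76 73 69 68 68 70 73 75 78]
[239.3 155.6] [60 60 60 61 65 69 77 85 91 97 98 99 95 91 84 77 72 66 64 62 61]
[241.5 155.2] [ 60  61  62  65  71  80  91 103 113 121 125 123 118 109  99  87  76  70
  66  68  70]
[243.7 154.8] [ 60  61  62  67  73  83  95 106 118 125 131 130 124 114 103  92  81  74
  72  73  79]
[245.9 154.5] [ 79  82  84  87  92  96 106 115 123 130 130 130 121 112 101  89  80  71
  69  68  73]
```

View pics/b4.png

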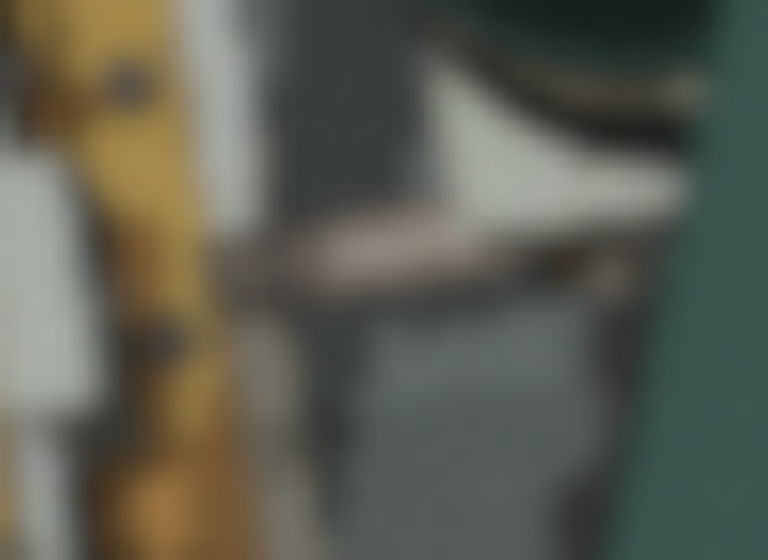

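```bash
python3 - <<'E'
from h import *
print(w2p("scene",[SW(-6,-215,75),SW(-6,-209,75),SW(-6,-75,75),SW(-7.2,-60,75)]))
S=np.load("sceneC.npy").astype(np.uint8)
cv2.imwrite("pics/b5.png",cv2.resize(S[190:235,340:410],None,fx=11,fy=11,interpolation=2))
E
```

```text
[[350.97639624 219.58147309]
 [352.74871842 218.84144612]
 [390.77340053 202.96437222]
 [394.60092669 201.01940577]]
```

View pics/b5.png

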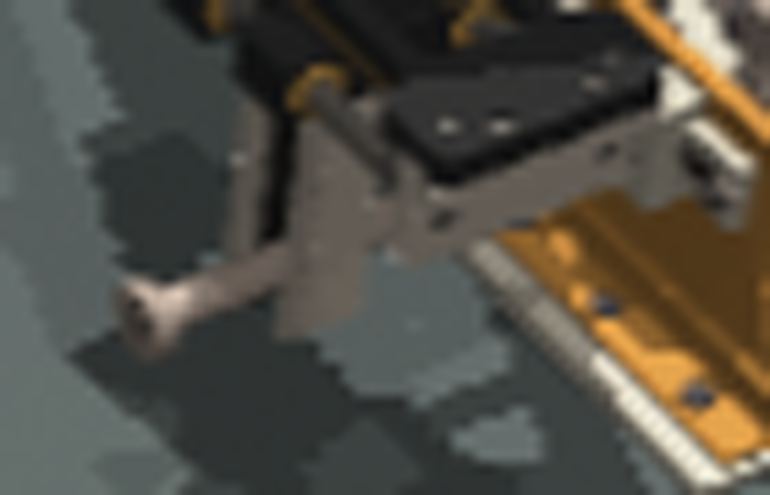

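```bash
python3 - <<'E'
from workcell import arm
from h import *
arm.move_straight(SW(-7.2,-163,56.75),0.05)
st(arm,"al")
r=arm.move_straight(SW(-7.2,-133,56.75),0.025,f_stop=6); print(r); o=st(arm,"in"); print(o["wrist_torque"])
E
```

```text
al t 16.07 S [  -7.3  -162.96   56.73] F [-0.5, -0.7, -1.2] gap 10.9
False
in t 17.42 S [  -7.17 -133.1    56.76] F [-1.0, -0.4, -1.0] gap 11.0
[-0.02991675 -0.12021613 -0.01178089]
```

```bash
python3 - <<'E'
from workcell import arm
from h import *
r=arm.move_straight(SW(-3,-133,56.75),0.03,f_stop=12); st(arm,"c1")
r=arm.move_straight(SW(0,-133,56.75),0.03,f_stop=12); print(r); o=st(arm,"c2"); print(o["wrist_torque"])
np.save("topD.npy",avg(arm,"top",3));np.save("sceneD.npy",avg(arm,"scene",2))
T=np.load("topD.npy").astype(np.uint8);S=np.load("sceneD.npy").astype(np.uint8)
cv2.imwrite("pics/e1.png",np.vstack([cv2.resize(T[130:175,165:275],None,fx=6.5,fy=6.5,interpolation=2)[:, :715],cv2.resize(S[170:215,350:460],None,fx=6.5,fy=6.5,interpolation=2)[:, :715]]))
E
```

```text
c1 t 17.71 S [  -3.32 -133.21   56.46] F [-1.3, -0.4, -2.3] gap 11.0
False
c2 t 17.96 S [-2.0000e-02 -1.3317e+02  5.6650e+01] F [-2.6, -1.2, -1.5] gap 11.3
[-0.3101354   0.22189234  0.13170921]
```

View pics/e1.png

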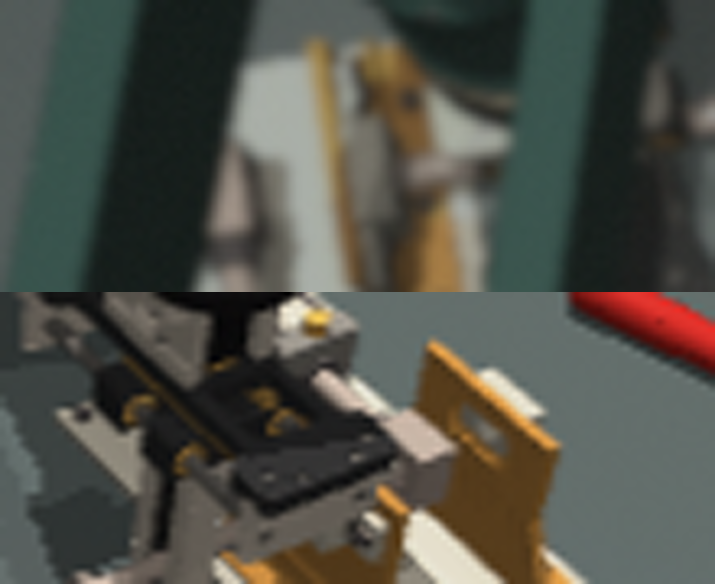

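```bash
python3 - <<'E'
from h import *
T=np.load("topD.npy");t=T.mean(2)
p,q=w2p("top",[SW(18,-49,93),SW(18,-59,93)]);r=edge(t,p,q,w=2.5,n=15);print(p,q,WS(p2w("top",[r[0],r[1]],.093)).round(1),r[2])
from workcell import arm
r=arm.move_straight(SW(0,-71,56.75),0.03,f_stop=7); print(r); o=st(arm,"in"); print(o["wrist_torque"])
E
```

```text
[217.99423045 146.52578231] [222.45403699 145.78403655] [[ 20.  -50.6  93. ]
 [ 15.  -56.6  93. ]] 0.44633862
False
in t 20.43 S [  0.12 -70.9   56.82] F [-1.2, -0.3, -1.6] gap 11.2
[-0.08928648 -0.0084157   0.06266992]
```

```bash
python3 - <<'E'
from workcell import arm
from h import *
T=arm.get_image("top")["pixels"];S=arm.get_image("scene")["pixels"]
cv2.imwrite("pics/e2.png",np.vstack([cv2.resize(T[130:175,165:275],None,fx=6.5,fy=6.5,interpolation=2)[:, :715],cv2.resize(S[170:215,350:460],None,fx=6.5,fy=6.5,interpolation=2)[:, :715]]))
E
```

```text
(no output)
```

View pics/e2.png

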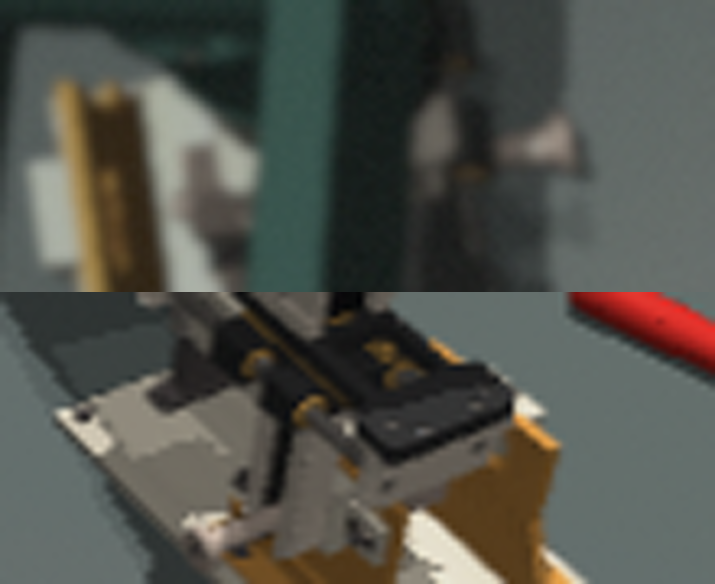

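```bash
python3 - <<'E'
from h import *
k=lambda x,y:(165+(x+.5)/6.5-.5,130+(y+.5)/6.5-.5)
print(WS(p2w("top",[k(575,140),k(583,140),k(545,148)],.075)).round(1), WS(p2w("top",[k(177,205)],.075)).round(1))
from workcell import arm
arm.set_gripper(.36); st(arm,"rel")
arm.sleep(.2); st(arm,"rel")
r=arm.move_straight(SW(0,-104,56.75),0.1,f_stop=5); print(r); o=st(arm,"back")
T=arm.get_image("top")["pixels"];S=arm.get_image("scene")["pixels"]
cv2.imwrite("pics/e3.png",np.vstack([cv2.resize(T[130:175,165:275],None,fx=6.5,fy=6.5,interpolation=2)[:, :715],cv2.resize(S[175:225,350:460],None,fx=6.5,fy=6.5,interpolation=2)[:, :715]]))
E
```

```text
[[  -1.1 -122.2   75. ]
 [  -1.6 -125.    75. ]
 [  -2.1 -111.4   75. ]] [[-0.5 17.3 75. ]]
rel t 21.09 S [  0.08 -71.    56.86] F [0.8, -0.3, 0.2] gap 34.0
rel t 21.29 S [ 1.000e-02 -7.098e+01  5.674e+01] F [0.3, -0.1, 0.0] gap 33.9
False
back t 21.77 S [-6.0000e-02 -1.0463e+02  5.6690e+01] F [-0.4, -0.2, -0.4] gap 33.7
```

View pics/e3.png

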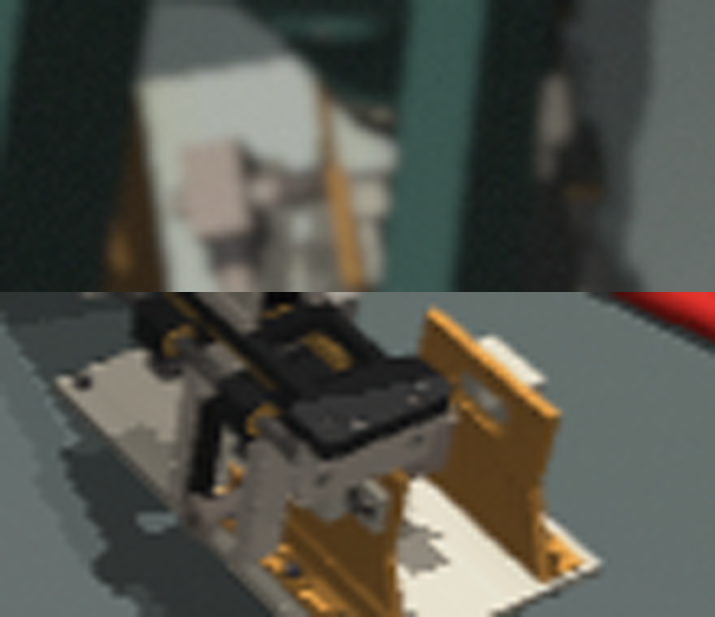

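```bash
python3 - <<'E'
from workcell import arm
from h import *
arm.set_gripper(0); o=st(arm,"grip");print(o["wrist_torque"])
r=arm.move_straight(SW(0,-85,56.75),0.03,f_stop=7); print(r); o=st(arm,"in")
r=arm.move_straight(SW(0,-70,56.75),0.02,f_stop=7); print(r); o=st(arm,"in"); print(o["wrist_torque"])
T=arm.get_image("top")["pixels"]
cv2.imwrite("pics/e4.png",cv2.resize(T[130:185,160:275],None,fx=6.5,fy=6.5,interpolation=2))
E
```

```text
grip t 22.37 S [  -0.16 -103.7    56.79] F [-0.7, 1.2, 1.5] gap 11.3
[0.018442   0.05019547 0.05163984]
False
in t 23.15 S [ 7.000e-02 -8.480e+01  5.706e+01] F [-1.1, -3.6, 3.0] gap 11.0
False
in t 24.05 S [  0.36 -70.77  57.39] F [-1.2, -5.2, 4.9] gap 11.2
[-0.9227001   0.0631678  -0.01873044]
```

View pics/e4.png

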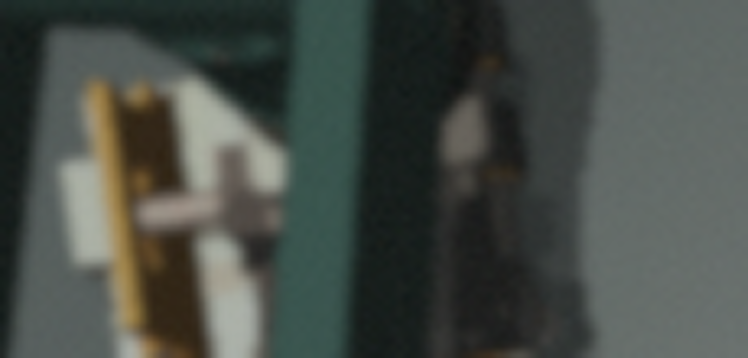

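```bash
python3 - <<'E'
from workcell import arm
from h import *
arm.set_gripper(.36); arm.sleep(.1); st(arm,"rel")
r=arm.move_straight(SW(0,-125,57),0.1,f_stop=5); print(r); o=st(arm,"back")
T=arm.get_image("top")["pixels"];S=arm.get_image("scene")["pixels"]
cv2.imwrite("pics/e5.png",np.vstack([cv2.resize(T[130:175,165:275],None,fx=6.5,fy=6.5,interpolation=2)[:, :715],cv2.resize(S[175:225,350:460],None,fx=6.5,fy=6.5,interpolation=2)[:, :715]]))
E
```

```text
rel t 24.77 S [ -0.   -69.85  56.66] F [1.6, -0.1, -0.0] gap 33.6
False
back t 25.47 S [-4.000e-02 -1.251e+02  5.695e+01] F [0.5, 1.0, -0.4] gap 33.6
```

View pics/e5.png

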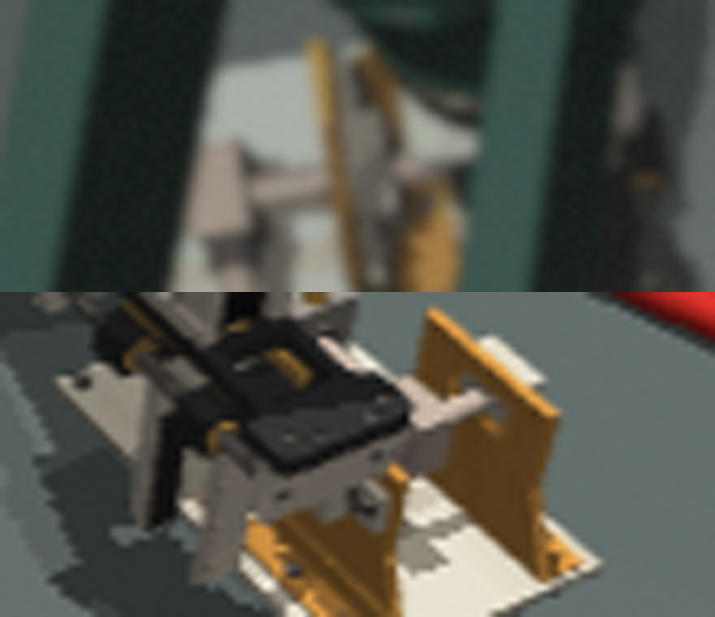

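```bash
python3 - <<'E'
from workcell import arm
from h import *
arm.set_gripper(0); st(arm,"shut")
r=arm.move_straight(SW(0,-102,62),0.06,f_stop=6); print(r); st(arm,"a")
r=arm.move_straight(SW(0,-60,62),0.025,f_stop=9); print(r); o=st(arm,"push")
T=arm.get_image("top")["pixels"];S=arm.get_image("scene")["pixels"]
cv2.imwrite("pics/e6.png",np.vstack([cv2.resize(T[130:175,165:275],None,fx=6.5,fy=6.5,interpolation=2)[:, :715],cv2.resize(S[170:220,350:460],None,fx=6.5,fy=6.5,interpolation=2)[:, :715]]))
E
```

```text
shut t 26.23 S [ 1.0000e-02 -1.2499e+02  5.6990e+01] F [0.5, 0.4, 0.4] gap 0.7
False
a t 26.77 S [   0.11 -101.61   62.2 ] F [0.3, -0.3, -1.3] gap 0.4
True
push t 27.91 S [ -0.23 -74.4   61.62] F [0.2, -1.0, 0.4] gap 0.4
```

View pics/e6.png

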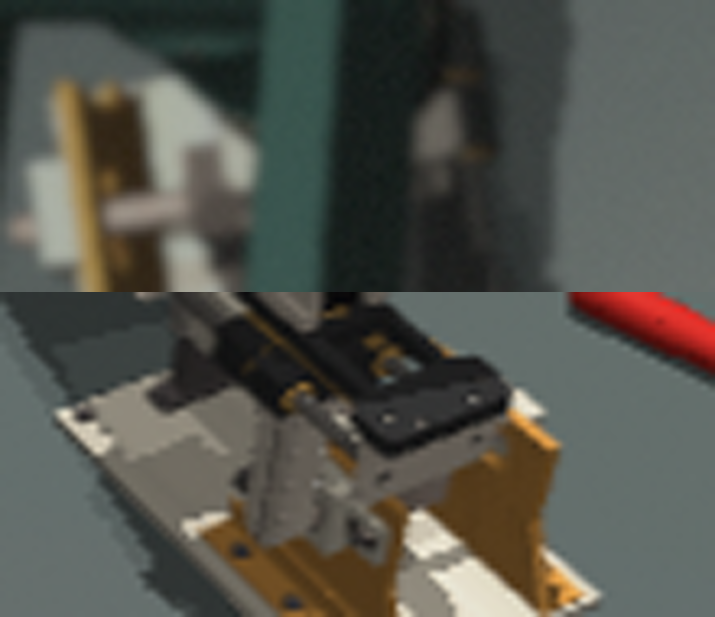

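The nose now shows beyond the far block, at top crop (20,228). The push stopped where flush contact was expected. I'll back off and measure.

```bash
python3 - <<'E'
from workcell import arm
from h import *
r=arm.move_straight(SW(0,-78,62),0.02,f_stop=9);st(arm,"b")
arm.move_straight(SW(0,-130,62),0.15);arm.move_straight(SW(0,-130,160),0.2)
arm.set_joints([-1.0,0.087,1.371,0,1.684,-0.103]);st(arm,"away")
np.save("topE.npy",avg(arm,"top",4));np.save("sceneE.npy",avg(arm,"scene",2))
T=np.load("topE.npy").astype(np.uint8);S=np.load("sceneE.npy").astype(np.uint8)
cv2.imwrite("pics/f1.png",cv2.resize(T[130:195,160:260],None,fx=8,fy=8,interpolation=2))
cv2.imwrite("pics/f2.png",cv2.resize(S[155:235,358:442],None,fx=7,fy=7,interpolation=2))
E
```

```text
b t 28.33 S [ -0.11 -77.99  61.82] F [0.3, -0.1, -0.3] gap 0.3
away t 31.3 S [-328.2  -505.28  205.24] F [0.2, 0.5, 0.1] gap 0.7
```

View pics/f1.png

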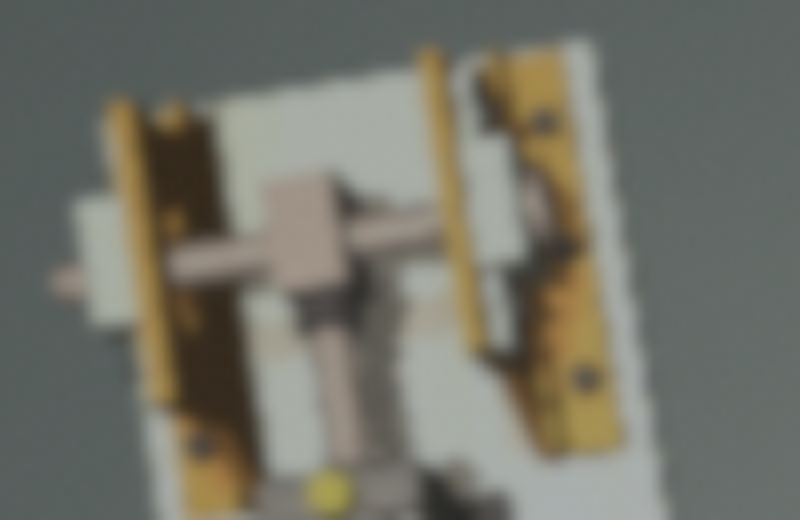

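View pics/f2.png

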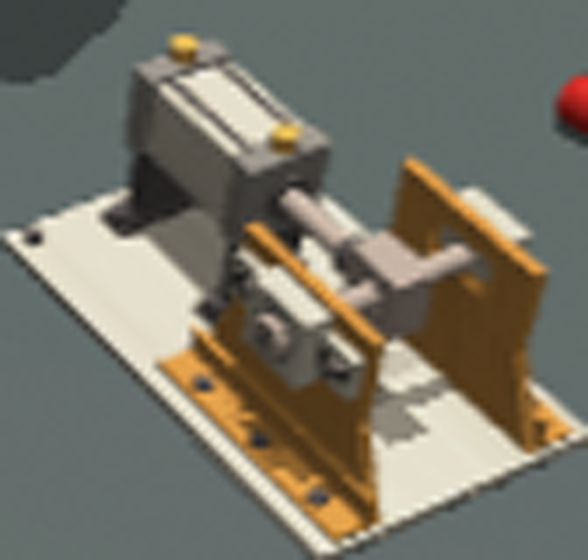

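```bash
python3 - <<'E'
from h import *
T=np.load("topE.npy");t=T.mean(2);S=np.load("sceneE.npy")
p=w2p("top",SW(0,85,75))[0];q=w2p("top",SW(0,62,75))[0]
o=np.linspace(0,1,231);
L=[]
for dx in(-.4,0,.4):
    xy=p+o[:,None]*(q-p)+[0,dx];pr=gaussian_filter1d(map_coordinates(T[...,2]-T[...,0],[xy[:,1],xy[:,0]],order=1),6);g=np.gradient(pr);i=g.argmax();L.append(WS(p2w("top",xy[i],.075))[0])
print("nose",np.round(L,1))
# far end of eye / near block x
for nm,x,y0,y1,z in(("near+",18,-49,-59,93),("near-",-18,-49,-59,93),("far+",18,59,50,93),("far-",-18,59,50,93),("eye+",16,8,-8,91),("eye-",-16,8,-4,91)):
    p,q=w2p("top",[SW(x,y0,z),SW(x,y1,z)]);r=edge(t,p,q,w=1.8,n=15);print(nm,WS(p2w("top",[r[0],r[1]],z/1e3)).round(1)[:,0],r[2])
# flange predicted pixels in scene
print("pred flange back if home",w2p("scene",SW(0,-66,75)),"3mm out",w2p("scene",SW(0,-69,75)))
cv2.imwrite("pics/f3.png",cv2.resize(S[190:215,385:415].astype(np.uint8),None,fx=22,fy=22,interpolation=2))
E
```

```text
nose [[ 0.9 76.4 75. ]
 [ 0.  76.4 75. ]
 [-0.9 76.3 75. ]]
near+ [16.7 17.4] 0.041363202
near- [-18.  -19.6] 0.093415916
far+ [18.5 18.1] 0.053467143
far- [-18.  -18.6] 0.07009454
eye+ [15.5 15.6] 0.057831444
eye- [-15.7 -17. ] 0.102476195
pred flange back if home [[394.48420199 203.15777669]] 3mm out [[393.66713612 203.50041065]]
```

View pics/f3.png

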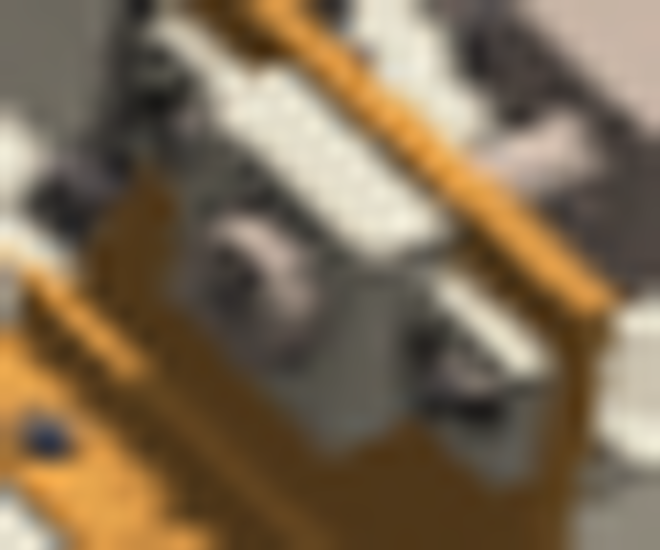

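The camera says it is home (nose y about 76, at most 74 possible), but the finger stop position leaves up to about 1.7 mm open. I'll make one firmer, limited push to settle it.

```bash
python3 - <<'E'
from workcell import arm
from h import *
arm.move_to(SW(0,-120,150),down(XS).as_rotvec())
arm.move_straight(SW(0,-120,62),0.15)
arm.move_straight(SW(0,-80,62),0.08,f_stop=6);st(arm,"a")
r=arm.move_straight(SW(0,-66,62),0.02,f_stop=18);print(r);st(arm,"push");arm.sleep(.1);st(arm)
arm.move_straight(SW(0,-120,62),0.12);arm.move_straight(SW(0,-120,160),0.2)
arm.set_joints([-1.0,0.087,1.371,0,1.684,-0.103]);st(arm,"away")
T2=avg(arm,"top",4);np.save("topF.npy",T2)
T=T2
p=w2p("top",SW(0,85,75))[0];q=w2p("top",SW(0,62,75))[0];o=np.linspace(0,1,231)
xy=p+o[:,None]*(q-p);pr=gaussian_filter1d(map_coordinates(T[...,2]-T[...,0],[xy[:,1],xy[:,0]],order=1),6);i=np.gradient(pr).argmax();print(WS(p2w("top",xy[i],.075))[0])
cv2.imwrite("pics/g1.png",np.hstack([cv2.resize(T2[90:210,160:260].astype(np.uint8),None,fx=4,fy=4,interpolation=2),cv2.resize(T2[90:210,260:360].astype(np.uint8),None,fx=4,fy=4,interpolation=2)]))
E
```

```text
a t 34.83 S [ 1.000e-02 -7.966e+01  6.203e+01] F [0.1, -0.5, -0.1] gap 0.4
True
push t 35.49 S [ -0.25 -74.59  61.7 ] F [-0.5, -1.3, 1.4] gap 0.2
 t 35.59 S [ -0.34 -74.58  61.51] F [0.9, -1.7, 1.1] gap 0.3
away t 38.62 S [-328.21 -505.28  205.24] F [0.4, -0.7, -0.2] gap 0.5
[-7.10513424e-14  7.63064064e+01  7.50000000e+01]
```

View pics/g1.png

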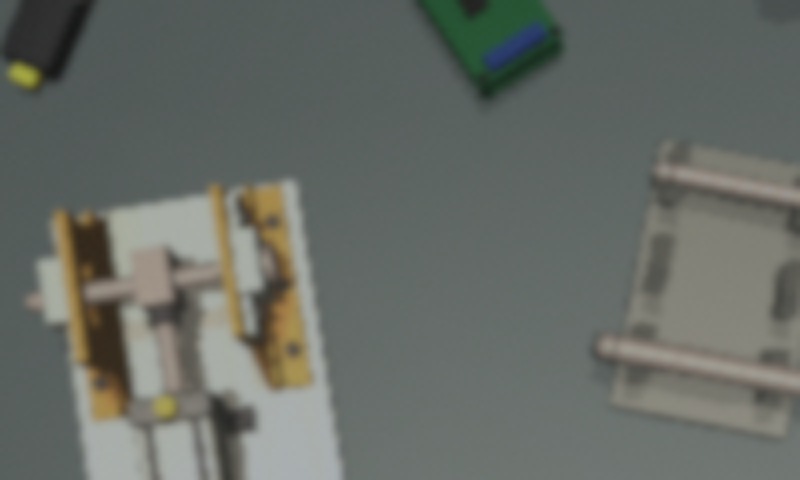

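The hard stop came at the same place under twice the force, so the flange is seated. The other axles and the board stack look untouched, so I'm handing in.

```bash
python3 -c "
from workcell import arm
arm.close_job()"
```

```text
the job is handed in; nothing more can be done
```

The long slim axle is threaded through the near block, rod eye and far block, pushed home and released. The job was handed in at about 39 s of the 64 s allowed.

**What I did:**
- **Rod:** I drew it to its front stop as a reference, then brought it back 13 mm into line.
- **Near block:** it sat about 7 mm off towards -x. The nose went into its bore with no contact above 6 N, and I carried the block into line with the axle.
- **Axle:** I re-gripped nearer the flange to go on through the eye and into the far block's window, then pushed the flange home with shut fingers.

**Last checks:**
- **Seating:** two force-limited pushes (9 N and 18 N) stopped at the same place, -74.4 and -74.6 mm.
- **Alignment:** the near block, eye and far block measured within about 1 mm of the line in the camera.
- **Surroundings:** the short and thick axles and the board stack look undisturbed, and the arm is clear of everything.

**Where the checks disagreed:**
- **Nose:** the camera put it at y ≈ 76 mm, but 74 mm is the most possible when seated.
- **Frame offset:** when the fingers closed on the eye, its centre came out 1 to 2 mm further in y than the camera showed. By that reckoning the flange could be up to about 1.7 mm short. I judged this to be calibration error, because the second, firmer push moved nothing.

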